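# Draw the safety bolt on a museum transit case

### The arm

A 6-joint arm with a two-finger parallel gripper is mounted at the origin on the work surface. World frame = base frame: x ahead of the robot, y to its left, z up, the work surface at z = 0. Lengths are in m, angles in rad, forces in N, time in s.
With the tool pointing down it reaches from about 0.25 to 0.775 m from the base axis. Payload 4 kg.
Tool frame: the origin (TCP) lies midway between the tips of the shut fingers; the grasp point (between the pads) lies 19 mm behind it; z points along the fingers, y is the line along which they close (so a half turn about z gives the same grasp; the last joint's range is limited). The gripper opens to 94 mm and grips with 3 to 60 N. Pads are 16 mm wide; open, the fingers measure 119 mm over their backs; the gripper's body (75 mm by 177 mm) begins 78 mm behind the grasp point.
Start: joints at [-1.372, 0.087, 1.371, -0, 1.684, -0.103], TCP at [0.163, -0.525, 0.206] pointing down, gripper open.
Joint ranges: [-3.1, 3.1], [-0.76, 2.03], [0.27, 2.55], [-1.08, 4.22], [0.17, 2.65], [-2.57, 2.57]. Speed limits (rad/s): [2.79, 2.79, 3.14, 3.14, 3.14, 3.14].

### API

Orientations are given as [roll, pitch, yaw] about the fixed x, y, z axes, in that order (R = Rz(yaw) Ry(pitch) Rx(roll)).
In Python, from plant import env, viewer gives the robot as it stands.
- The arm moves only by the shell command python3 -m inch 'ROWS' [FORCE]. ROWS is JSON, a list of rows, each an object of numbers: "x", "y", "z": the shift along the tool's x, y, z in units of 30 mm (1.0 is 30 mm); "roll": the turn about the tool's z in units of 5 degrees (1.0 is 5 degrees); "hand": the opening, from -1 (shut) to 1 (fully open), so that 0 is half open. In form: [{"x": .., "y": .., "z": .., "roll": .., "hand": ..}, ...]. A call has 1 to 10 rows; each row shifts and turns the commanded pose from where the row before left it, along the tool's axes as they then stand; what a row does not reach is not made up. A row lasts 1/10 s, in which the tool goes at most 50 mm and 8.59 degrees, less where a joint would pass 70% of its speed; a pose out of reach is approached as far as the arm can. A call is refused whole if a number of a shift passes 1 or a number of a turn 1, either way. A call with a gripper value outside its range is refused whole. The fingers move at their own pace and stop on an object; FORCE is the grip in N (left out, the last holds). Time passes only in rows, so rows that do not move let the fingers close. It gives the time, the measured TCP pose, the force, the opening and the grip force at its end, in the units of the state.
- env.get_state(): the state, without advancing time (a new reading comes with each control period).
- viewer.get_image(name): name is "side" or "top" or "wrist"; returns the picture (480x640x3 uint8, red, green, blue); there is no depth.
- viewer.get_calibration(name): a dict with "vertical_fov" (degrees; the focal length in pixels is half the picture's height over the tangent of half this angle, whatever the lens; pixels are square), "cx", "cy" (the principal point, pixels), "world_from_camera" (4x4, takes a point from camera to world coordinates); the wrist camera has in their place "mount" (4x4, takes a point from camera to tool coordinates, whose origin is the TCP and whose axes are the flange's). Camera axes: x right, y down, z forward; pixel columns grow to the right and rows downward; lengths in m; the calibration is good to about 2 mm. A picture is of the moment at which its call begins: read the wrist's pose just before it. get_calibration takes no time and is no camera call.
- env.hand_in(): hands the job in; it is judged then, once.
The state is a dict: "clock": time; "qpos": joint angles; "qvel": joint speeds; "effort": joint torques, N m; "eef_pos": TCP position; "eef_rot": TCP orientation; "contact_force": force on the tool from outside, world axes, zero at the start; "wrist_torque": the same for the moment, N m; "finger_gap": finger opening in m; "gripper_force": force on a finger pad.
Only numpy, scipy, OpenCV 4.12 (cv2) and the standard library are available. Lean on these libraries where they do the work, as an engineer would, in place of code of your own. Each camera call takes 0.05 s, during which the arm holds its last target. There are 200 camera calls.

### The job

Unbolt the lid of the transit case: press the red spring safety catch down with one fingertip and, keeping it held down the whole way, push the bolt's brass lug with the other finger until the bolt is fully drawn. Then let the catch spring back up so that it locks the bolt open. Nothing needs gripping: only press and push, and do not shift or pick up any of the things standing on the case and the table.

Things in the scene. Friction and masses are not known exactly. Their poses are not given: they have to be found in the camera images.
- case: plywood transit case with aluminium edges, 300 (own x) x 440 (own y) x 120 mm tall, fixed to the table; origin at the centre of its underside, z up. The level lid, 120 mm above the origin, has two leaves meeting at own y = 0. The bolt and its catch are on the left leaf, on a dark plate. The bolt is a 14 mm round bar along own y at own x = -40 mm; it, its guides and collar rise at most 24 mm above the lid.
- lug_top (a point): centre of the top of the bolt's upright brass lug, which moves with the bolt. The lug is 22 mm wide across the bolt (case x) and 8 mm thick along it (case y); its top is 54 mm above the lid; push it 24 to 54 mm above the lid. Bolt home: it is at own x = -40, y = 94 mm of the case, and the space above the bolt on its -y side is free for 33 mm, back to the catch's tooth arm.
- pad_top (a point): centre of the upper face of the catch's red thumb pad, 28 mm across x 76 mm long (along case y) x 4 mm, lying beside the bolt along the lug's way, 60 mm from the bolt's axis. Released: own x 18, y 92 mm of the case, 38 mm above the lid, sloping up away from the bolt. Right down: own x 20 mm, 29 mm above the lid, level. 3 N starts it, 8 N holds it right down. A fingertip may slide along it.
- tooth (a point): foot of the catch's steel tooth, over the bolt at own x = -40, y = 53 mm of the case, 20 mm above the lid when the catch is up. The red arm that carries it is 8 mm wide (case y) and runs from the tooth across (case x) to the pivot at own x = -12 mm; arm and pivot rise at most 44 mm above the lid. Keep the fingers off this arm: pushing it down does not release the bolt.
- bolt (a joint): travel of the bolt in m: 0 = home in its keeper (locked), 0.034 = fully drawn, at its stop. It grows as the bolt slides towards own +y of the case, against about 3 N of friction, and stays where it is left. Unless the catch is down it is blocked after about 1 mm.
- catch (a joint): angle of the safety catch in rad: 0 = up, its tooth blocking the collar on the bolt; 0.30 = pad right down. Above about 0.16 the tooth is clear of the collar. It springs back when let go: to 0 if the bolt is drawn more than 0.031 (tooth behind the collar, bolt locked open); with the bolt part way the tooth lands on the collar and it stays near 0.13.
- finial: brass finial, 34 mm wide, 50 mm tall, standing on the case lid; origin at the centre of its underside; to be left alone
- tape_roll: yellow roll of tape, 80 mm across, 25 mm tall, lying on the case lid; origin at the centre of its underside; to be left alone
- drip_pan: brass candle drip pan, 72 mm across with a short socket in the middle, 30 mm tall, on the case lid; origin at the centre of its underside; to be left alone
- wrench: flat steel open-ended wrench 150 mm long, lying on the case lid; origin at the centre of its underside; to be left alone
- tap: brass samovar tap with a dark wooden key, about 60 x 36 x 50 mm, lying on the case lid; origin at the centre of its underside; to be left alone
- candlestick: brass candlestick, base 100 mm across, 200 mm tall, standing on the table; origin at the centre of its underside; to be left alone
- polish_tin: round tin, 68 mm across, 75 mm tall, standing on the table; origin at the centre of its underside; to be left alone
- brush: wooden-handled brush, 200 mm long, lying on the table; origin at the centre of its underside; to be left alone

How it is judged:
On the way, in this order (a step that is already met when the one before it is completed fails the run):
1. the safety catch is pressed down while the bolt is still home (value of joint catch above 0.18 rad and value of joint bolt below 0.01 m), for 0.02 s.
2. the bolt is fully drawn with the catch still held down (value of joint bolt above 0.0312 m and value of joint catch above 0.17 rad), for 0.05 s.
At the end, for the whole second after the job is handed in: The bolt is drawn more than 30 mm (of 34), at rest, and the catch is back up (within 0.04 rad) behind the collar, so that the bolt is locked open; every other thing stands within 20 mm of where it stood (value of joint bolt above 0.03 m and value of joint catch below 0.04 rad and velocity of joint bolt between -0.01 and 0.01 m/s and distance of each of finial, tape_roll, drip_pan, wrench, tap, candlestick, polish_tin, brush from where it was at the start of the episode below 0.02 m); the robot touches nothing.
It fails at once if the catch was let up on to the collar while the bolt was part way (value of joint bolt between 0.008 and 0.028 m and value of joint catch below 0.16 rad).
It fails at once if a thing on the case lid was shifted by more than 20 mm or picked up (distance of any of finial, tape_roll, drip_pan, wrench, tap from where it was at the start of the episode above 0.02 m).
It fails at once if a thing on the table was shifted by more than 20 mm or picked up (distance of any of candlestick, polish_tin, brush from where it was at the start of the episode above 0.02 m).
It also fails if it takes over 38 s, if anything falls off the work surface, if the arm or the gripper's body presses on something with over 40 N, if the wrist force passes 120 N, or if a joint passes its speed limit or range.

## Working session

There is one attempt and no reset: what is moved stays moved. The work goes in short steps, Python scripts to look and compute and a shell command to move; the robot and the scene stay as the last step left them, time stands still between calls to the robot, and variables do not carry over. Pictures are saved under pics/ and viewed, at most 10 in all, crops included, and the job is handed in when it is done.

```bash
mkdir -p pics; python3 - <<'E'
from plant import env, viewer
import cv2
s=env.get_state()
print(s['clock'],s['eef_pos'],s['eef_rot'],s['finger_gap'])
for n in ['top','side']:
    cv2.imwrite(f'pics/{n}0.png',viewer.get_image(n)[:,:,::-1])
    c=viewer.get_calibration(n); print(n,c['vertical_fov'],c['cx'],c['cy']); print(c['world_from_camera'])
print(viewer.get_calibration('wrist'))
E
```

```text
0.0 [ 0.16334934 -0.52459549  0.20429051] [-3.13934971e+00 -2.19723722e-04  3.01749977e-01] 0.0940636661243447
top 53.27471374250712 319.75582400578867 248.16433631926898
[[ 0.01913554 -0.99208651  0.12408946  0.43718563]
 [-0.99973482 -0.01739574  0.01508901 -0.01179268]
 [-0.01281097 -0.12434529 -0.9921563   1.22488543]
 [ 0.          0.          0.          1.        ]]
side 53.933385212778255 323.0809410070844 242.5206571745065
[[ 0.99857897 -0.02840063  0.0450937   0.52990028]
 [-0.05168244 -0.72248405  0.68945321 -0.84544986]
 [ 0.01299858 -0.69080403 -0.72292519  0.9964546 ]
 [ 0.          0.          0.          1.        ]]
{'vertical_fov': 69.85580701449392, 'cx': 321.2777470658763, 'cy': 238.85490048975498, 'mount': array([[-3.26658846e-04, -9.73381071e-01, -2.29192460e-01,
         6.70929589e-02],
       [ 9.99999683e-01, -1.51398865e-04, -7.82268114e-04,
        -8.65219885e-04],
       [ 7.26745496e-04, -2.29192643e-01,  9.73380812e-01,
        -1.79253403e-01],
       [ 0.00000000e+00,  0.00000000e+00,  0.00000000e+00,
         1.00000000e+00]])}
```

View pics/top0.png

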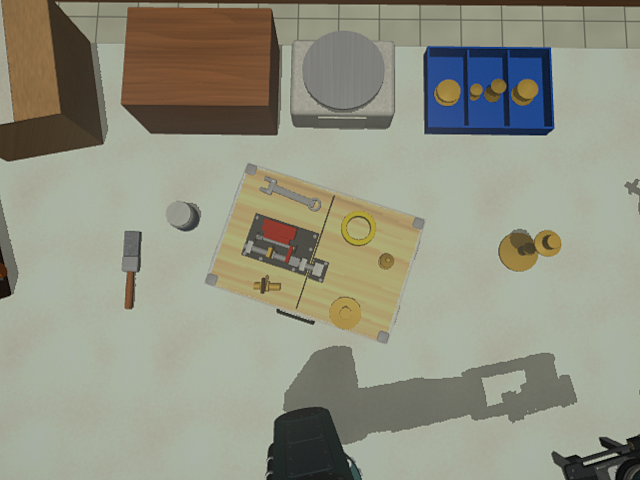

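View pics/side0.png

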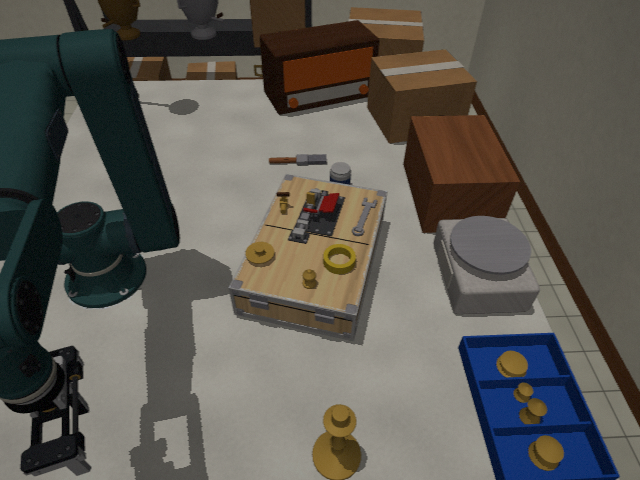

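The top view shows the case tilted, with its corner caps near (250,168), (420,222), (384,338) and (210,281). The red pad is at about (278,232) and the brass lug near (269,252). Case +y points left and slightly up in the image. The side view agrees, and the candlestick is well away. Next I compute the case pose from the lid corners and check it against the pad.

```bash
cat > h.py <<'E'
import numpy as np, cv2
from plant import env, viewer
from scipy.spatial.transform import Rotation as R
def cam(n,s=None):
    c=viewer.get_calibration(n); f=240/np.tan(np.radians(c['vertical_fov'])/2)
    if n=='wrist':
        s=s or env.get_state(); T=np.eye(4); T[:3,:3]=R.from_euler('xyz',s['eef_rot']).as_matrix(); T[:3,3]=s['eef_pos']; T=T@c['mount']
    else: T=c['world_from_camera']
    return f,c['cx'],c['cy'],np.array(T)
def ray(C,uv,z):
    f,cx,cy,T=C; d=T[:3,:3]@[(uv[0]-cx)/f,(uv[1]-cy)/f,1]; return T[:3,3]+d*(z-T[2,3])/d[2]
def proj(C,p):
    f,cx,cy,T=C; q=T[:3,:3].T@(np.array(p)-T[:3,3]); return q[0]/q[2]*f+cx,q[1]/q[2]*f+cy
def red(im):
    h=cv2.cvtColor(im,cv2.COLOR_RGB2HSV); m=((h[...,0]<6)|(h[...,0]>174))&(h[...,1]>170)&(h[...,2]>90)
    n,l,st,ce=cv2.connectedComponentsWithStats(m.astype('uint8')); i=1+np.argmax(st[1:,4]); return l==i,st[i],ce[i]
def w(o,a,p): c,s=np.cos(a),np.sin(a); return np.array([o[0]+c*p[0]-s*p[1],o[1]+s*p[0]+c*p[1],p[2]])
E
python3 - <<'E'
from h import *
im=cv2.imread('pics/top0.png')[:,:,::-1].copy(); C=cam('top')
# lid: bright-warm wood mask hull
h=cv2.cvtColor(im,cv2.COLOR_RGB2HSV); m=((h[...,0]>8)&(h[...,0]<28)&(h[...,1]>70)&(h[...,2]>150)).astype('uint8'); m[:150]=0;m[360:]=0;m[:,:190]=0;m[:,440:]=0
m=cv2.morphologyEx(m,cv2.MORPH_CLOSE,np.ones((9,9))); n,l,st,ce=cv2.connectedComponentsWithStats(m); 
pts=np.argwhere(l>0)[:,::-1]; W=np.array([ray(C,p,.12)[:2] for p in pts]).astype('float32')
r=cv2.minAreaRect(W); print('lid',r)
for p in [(247,164),(424,218),(388,343),(206,285)]: print(ray(C,p,.12)[:2])
k,st,c=red(im); print(st,c,ray(C,c,.158))
z=cv2.resize(im[150:350,190:440],None,fx=3,fy=3,interpolation=cv2.INTER_CUBIC); cv2.imwrite('pics/z.png',z[:,:,::-1])
E
```

```text
lid ((0.5684332251548767, 0.015250563621520996), (0.4308892488479614, 0.2981643080711365), 72.69049835205078)
[0.77456496 0.18236415]
[ 0.65075121 -0.23746625]
[ 0.36146314 -0.15382623]
[0.48494219 0.26637083]
[263 221  33  23 323] [281.82972136 233.01857585] [0.60358903 0.09074623 0.158     ]
```

View pics/z.png

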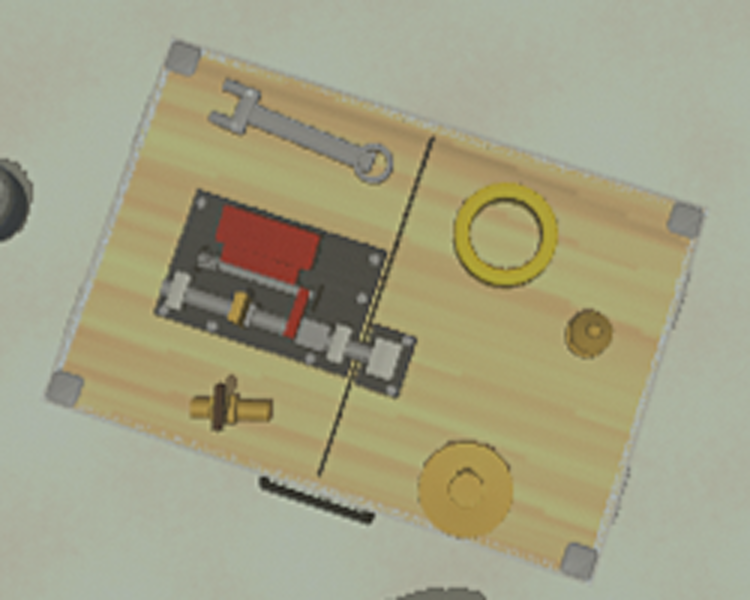

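The zoom shows the dark plate with the red pad at crop (268,243). The lug is at (238,305), the tooth arm at (298,312), and the space between lug and arm is free. I'll move above it for a close look.

```bash
python3 -m inch '[{"x":0.97,"y":-0.77,"z":-0.5,"hand":0},{"x":0.97,"y":-0.77,"z":-0.5,"hand":0},{"x":0.97,"y":-0.77,"z":-0.5,"hand":0},{"x":0.97,"y":-0.77,"hand":0},{"x":0.97,"y":-0.77,"hand":0},{"x":0.97,"y":-0.77,"hand":0},{"x":0.97,"y":-0.77,"hand":0},{"x":0.97,"y":-0.77,"hand":0},{"x":0.97,"y":-0.77,"hand":0},{"x":0.97,"y":-0.77,"hand":0}]'
python3 -m inch '[{"x":0.97,"y":-0.77,"hand":0},{"x":0.97,"y":-0.77,"hand":0},{"x":0.97,"y":-0.77,"hand":0},{"x":0.97,"y":-0.77,"hand":0},{"x":0.97,"y":-0.77,"hand":0},{"x":0.97,"y":-0.77,"hand":0},{"x":0.97,"y":-0.77,"hand":0},{"x":0.97,"y":-0.77,"hand":0},{"x":0.97,"y":-0.77,"hand":0},{"x":0.97,"y":-0.77,"hand":0}]'
python3 -m inch '[{"roll":-1,"hand":0},{"roll":-1,"hand":0},{"roll":-1,"hand":0},{"roll":-1,"hand":0},{"roll":-1,"hand":0},{"roll":-1,"hand":0},{"roll":-1,"hand":0},{"roll":-1,"hand":0},{"roll":-1,"hand":0},{"roll":-1,"hand":0}]'
python3 -m inch '[{"roll":-1,"hand":0},{"roll":-0.2,"hand":0},{"hand":0},{"hand":0}]'
python3 - <<'E'
from h import *
s=env.get_state(); print(s['clock'],s['eef_pos'],np.degrees(s['eef_rot']),s['finger_gap'],s['contact_force'])
im=viewer.get_image('wrist'); cv2.imwrite('pics/w1.png',im[:,:,::-1]); import json
json.dump({'eef_pos':list(s['eef_pos']),'eef_rot':list(s['eef_rot'])},open('w1.json','w'))
E
```

```text
0.1 [ 0.16337053 -0.5246688   0.20442855] [-1.79888416e+02 -9.57708480e-03  1.72938688e+01] 0.09377436454936697 [ 0.15180984  0.32418652 -0.26891897]schema error: expected keys x, y, z, roll, hand
schema error: expected keys x, y, z, roll, hand
schema error: expected keys x, y, z, roll, hand
schema error: expected keys x, y, z, roll, hand
```

View pics/w1.png

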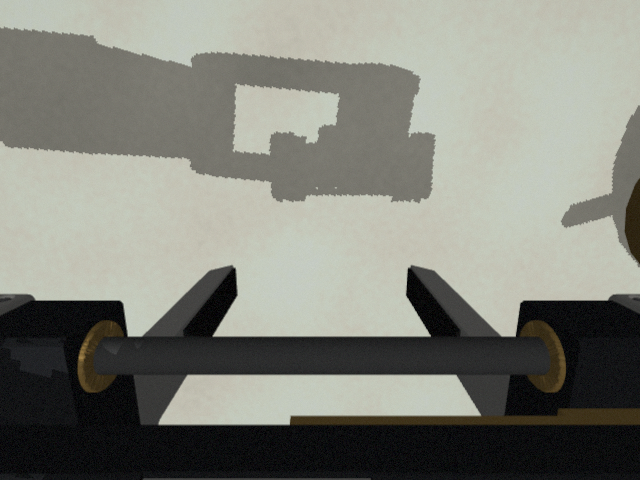

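The arm hasn't moved: the calls were refused because every row needs all five keys. The wrist picture shows only table, with the finger tips near (222,268) and (422,268). I'll repeat with full rows.

```bash
python3 -m inch '[{"x":0.97,"y":-0.77,"z":-0.5,"roll":0,"hand":0},{"x":0.97,"y":-0.77,"z":-0.5,"roll":0,"hand":0},{"x":0.97,"y":-0.77,"z":-0.5,"roll":0,"hand":0},{"x":0.97,"y":-0.77,"z":0,"roll":0,"hand":0},{"x":0.97,"y":-0.77,"z":0,"roll":0,"hand":0},{"x":0.97,"y":-0.77,"z":0,"roll":0,"hand":0},{"x":0.97,"y":-0.77,"z":0,"roll":0,"hand":0},{"x":0.97,"y":-0.77,"z":0,"roll":0,"hand":0},{"x":0.97,"y":-0.77,"z":0,"roll":0,"hand":0},{"x":0.97,"y":-0.77,"z":0,"roll":0,"hand":0}]'
python3 -m inch '[{"x":0.97,"y":-0.77,"z":0,"roll":0,"hand":0},{"x":0.97,"y":-0.77,"z":0,"roll":0,"hand":0},{"x":0.97,"y":-0.77,"z":0,"roll":0,"hand":0},{"x":0.97,"y":-0.77,"z":0,"roll":0,"hand":0},{"x":0.97,"y":-0.77,"z":0,"roll":0,"hand":0},{"x":0.97,"y":-0.77,"z":0,"roll":0,"hand":0},{"x":0.97,"y":-0.77,"z":0,"roll":0,"hand":0},{"x":0.97,"y":-0.77,"z":0,"roll":0,"hand":0},{"x":0.97,"y":-0.77,"z":0,"roll":0,"hand":0},{"x":0.97,"y":-0.77,"z":0,"roll":0,"hand":0}]'
python3 -m inch '[{"x":0,"y":0,"z":0,"roll":-1,"hand":0},{"x":0,"y":0,"z":0,"roll":-1,"hand":0},{"x":0,"y":0,"z":0,"roll":-1,"hand":0},{"x":0,"y":0,"z":0,"roll":-1,"hand":0},{"x":0,"y":0,"z":0,"roll":-1,"hand":0},{"x":0,"y":0,"z":0,"roll":-1,"hand":0},{"x":0,"y":0,"z":0,"roll":-1,"hand":0},{"x":0,"y":0,"z":0,"roll":-1,"hand":0},{"x":0,"y":0,"z":0,"roll":-1,"hand":0},{"x":0,"y":0,"z":0,"roll":-1,"hand":0}]'
python3 -m inch '[{"x":0,"y":0,"z":0,"roll":-1,"hand":0},{"x":0,"y":0,"z":0,"roll":-0.2,"hand":0},{"x":0,"y":0,"z":0,"roll":0,"hand":0},{"x":0,"y":0,"z":0,"roll":0,"hand":0}]'
python3 - <<'E'
from h import *
s=env.get_state(); print(s['clock'],s['eef_pos'],np.degrees(s['eef_rot']),s['finger_gap'],s['contact_force'])
im=viewer.get_image('wrist'); cv2.imwrite('pics/w2.png',im[:,:,::-1]); import json
json.dump({'eef_pos':list(s['eef_pos']),'eef_rot':list(s['eef_rot'])},open('w2.json','w'))
E
```

```text
clock: 1.15
eef_pos: [0.3731, -0.2166, 0.2502]
eef_rot: [-3.141, 0.0, 0.302]
contact_force: [0.4, 0.8, -0.3]
finger_gap: 0.0472
gripper_force: 0.0
clock: 2.15
eef_pos: [0.5824, 0.0904, 0.25]
eef_rot: [3.142, 0.001, 0.302]
contact_force: [0.3, -0.4, 0.3]
finger_gap: 0.047
gripper_force: 0.0
clock: 3.15
eef_pos: [0.5817, 0.0889, 0.2499]
eef_rot: [-3.141, 0.001, 1.178]
contact_force: [0.5, -0.3, -0.9]
finger_gap: 0.047
gripper_force: 0.0
clock: 3.55
eef_pos: [0.5818, 0.0889, 0.2503]
eef_rot: [-3.141, 0.0, 1.278]
contact_force: [-0.4, -0.8, -0.5]
finger_gap: 0.0471
gripper_force: 0.0
3.55 [0.58179043 0.08894442 0.25025227] [-1.79984516e+02  1.50807483e-02  7.32262862e+01] 0.04713673246526689 [-0.3828707  -0.7679358  -0.47053208]
```

View pics/w2.png

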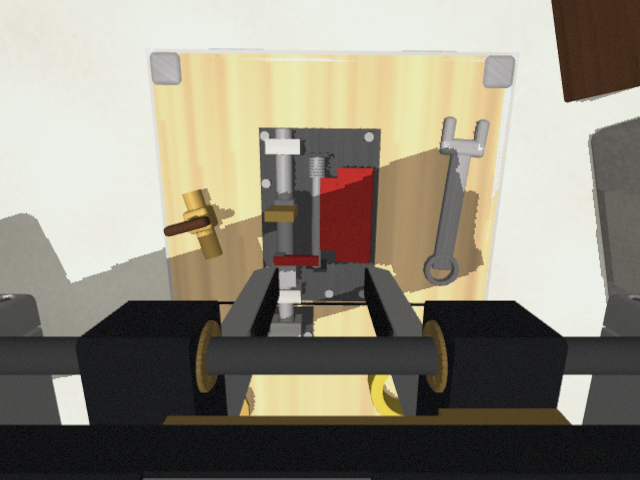

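The close view shows the lug top at about (280,216) with its lit side face above it. The tooth arm is at (296,261), the pad spans columns 320–373 and rows 168–263, and the lid corners are at (148,50) and (518,52).

```bash
python3 - <<'E'
from h import *
import json
s=json.load(open('w2.json')); C=cam('wrist',s); im=cv2.imread('pics/w2.png')[:,:,::-1].copy()
h=cv2.cvtColor(im,cv2.COLOR_RGB2HSV)
for r in range(200,228,2): print(r,im[r,282])
L=ray(C,(281,216),.174); print('lug',L)
a,b=ray(C,(148,50),.12),ray(C,(518,52),.12); d=b-a; yaw=np.arctan2(d[1],d[0]); print('edge',a,b,np.hypot(*d[:2]),np.degrees(yaw))
n=np.array([-np.sin(yaw),np.cos(yaw)]); print('centre from edge',(a+b)[:2]/2-.22*n)
print('arm', ray(C,(296,258),.163))
k,st,c=red(im); print(st,c,'pad',ray(C,c,.158))
T=R.from_euler('xyz',s['eef_rot']).as_matrix()
for nm,p in [('lug',L),('pad',ray(C,c,.158)),('arm',ray(C,(296,258),.163)),('ctrEdge',np.r_[(a+b)[:2]/2-.22*n,.12])]:
  print(nm,(T.T@(p-np.array(s['eef_pos']))*1000).round(1))
E
```

```text
200 [101  99  98]
202 [106 106 106]
204 [109 105 108]
206 [91 72 37]
208 [91 74 36]
210 [88 72 33]
212 [132 109  57]
214 [136 111  60]
216 [137 112  58]
218 [140 114  62]
220 [135 110  58]
222 [117 108  95]
224 [106 104 104]
226 [105 106 105]
lug [0.56017768 0.12160471 0.174     ]
edge [0.49059154 0.27676443 0.12      ] [0.780513   0.18784431 0.12      ] 0.3032511162865964 -17.050994485029253
centre from edge [0.57104327 0.02197466]
arm [0.55920903 0.08414356 0.163     ]
[ 320  168   54   95 4421] [346.87039131 213.78828319] pad [0.60848799 0.1060831  0.158     ]
lug [ 25.1 -30.1  76.3]
pad [24.1 20.6 92.2]
arm [-11.1 -20.2  87.3]
ctrEdge [-67.2   9.1 130.3]
```

The lug, pad and lid edges agree with the drawing within 2 mm. The y alignment is already right, so I shift +4.5 mm in tool x to land mid-gap, go down to about 48 mm above the lid, and look.

```bash
python3 -m inch '[{"x":0.15,"y":0,"z":0.5,"roll":0.05,"hand":0},{"x":0,"y":0,"z":0.7,"roll":0,"hand":0},{"x":0,"y":0,"z":0.7,"roll":0,"hand":0},{"x":0,"y":0,"z":0.5,"roll":0,"hand":0},{"x":0,"y":0,"z":0.3,"roll":0,"hand":0},{"x":0,"y":0,"z":0,"roll":0,"hand":0},{"x":0,"y":0,"z":0,"roll":0,"hand":0}]'
python3 - <<'E'
from h import *
im=viewer.get_image('wrist'); cv2.imwrite('pics/w3.png',im[:,:,::-1])
E
```

```text
clock: 4.3
eef_pos: [0.5835, 0.0933, 0.17]
eef_rot: [3.141, -0.0, 1.275]
contact_force: [-0.1, -0.4, -0.0]
finger_gap: 0.047
gripper_force: 0.0
```

View pics/w3.png

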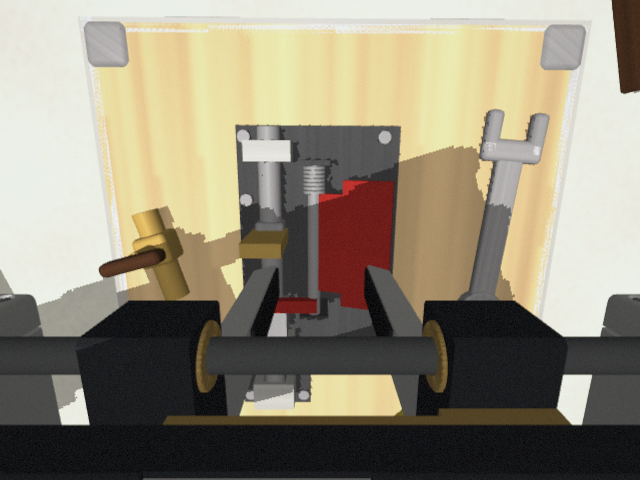

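The left tip sits about 7 mm short of the lug (lug's near edge at row 256, finger edge at row 268) and clear of the tooth arm. The right tip is over the pad. I'll press down.

```bash
python3 -m inch '[{"x":0,"y":0,"z":0.2,"roll":0,"hand":0},{"x":0,"y":0,"z":0.1,"roll":0,"hand":0},{"x":0,"y":0,"z":0.1,"roll":0,"hand":0},{"x":0,"y":0,"z":0.1,"roll":0,"hand":0},{"x":0,"y":0,"z":0.1,"roll":0,"hand":0},{"x":0,"y":0,"z":0,"roll":0,"hand":0},{"x":0,"y":0,"z":0,"roll":0,"hand":0}]'
```

```text
clock: 5.05
eef_pos: [0.5848, 0.0928, 0.1535]
eef_rot: [3.136, -0.001, 1.274]
contact_force: [1.8, -2.4, 5.9]
finger_gap: 0.0466
gripper_force: 2.8
```

```bash
python3 -m inch '[{"x":0,"y":0,"z":0.07,"roll":0,"hand":0},{"x":0,"y":0,"z":0.07,"roll":0,"hand":0},{"x":0,"y":0,"z":0,"roll":0,"hand":0},{"x":0,"y":0,"z":0,"roll":0,"hand":0}]'
```

```text
clock: 5.45
eef_pos: [0.5854, 0.0926, 0.1502]
eef_rot: [3.134, -0.001, 1.274]
contact_force: [1.7, -1.4, 7.7]
finger_gap: 0.0467
gripper_force: 3.8
```

```bash
python3 -m inch '[{"x":0,"y":0,"z":0.06,"roll":0,"hand":0},{"x":0,"y":0,"z":0.04,"roll":0,"hand":0},{"x":0,"y":0,"z":0,"roll":0,"hand":0},{"x":0,"y":0,"z":0,"roll":0,"hand":0}]'
```

```text
clock: 5.85
eef_pos: [0.5856, 0.0926, 0.1488]
eef_rot: [3.133, -0.002, 1.274]
contact_force: [-0.3, -1.4, 11.6]
finger_gap: 0.0472
gripper_force: 5.9
```

The pad is right down: force has risen to 11.6 N at 28.8 mm above the lid. Now I push the lug along tool +x.

```bash
python3 -m inch '[{"x":0.1,"y":0,"z":0,"roll":0,"hand":0},{"x":0.1,"y":0,"z":0,"roll":0,"hand":0},{"x":0.1,"y":0,"z":0,"roll":0,"hand":0},{"x":0.1,"y":0,"z":0,"roll":0,"hand":0},{"x":0.1,"y":0,"z":0,"roll":0,"hand":0},{"x":0,"y":0,"z":0,"roll":0,"hand":0}]'
```

```text
clock: 6.45
eef_pos: [0.5889, 0.102, 0.1488]
eef_rot: [3.133, 0.009, 1.271]
contact_force: [-4.2, -11.4, 13.7]
finger_gap: 0.047
gripper_force: 8.1
```

```bash
python3 -m inch '[{"x":0.1,"y":0,"z":0,"roll":0,"hand":0},{"x":0.05,"y":0,"z":0,"roll":0,"hand":0},{"x":0,"y":0,"z":0,"roll":0,"hand":0},{"x":0,"y":0,"z":0,"roll":0,"hand":0}]'
```

```text
clock: 6.85
eef_pos: [0.5901, 0.106, 0.1487]
eef_rot: [3.133, 0.009, 1.271]
contact_force: [-4.1, -11.7, 13.9]
finger_gap: 0.0471
gripper_force: 8.2
```

The force stays constant while the tip advances, so the bolt is sliding. I continue.

```bash
python3 -m inch '[{"x":0.1,"y":0,"z":0,"roll":0,"hand":0},{"x":0.1,"y":0,"z":0,"roll":0,"hand":0},{"x":0.1,"y":0,"z":0,"roll":0,"hand":0},{"x":0.1,"y":0,"z":0,"roll":0,"hand":0},{"x":0.1,"y":0,"z":0,"roll":0,"hand":0},{"x":0.1,"y":0,"z":0,"roll":0,"hand":0},{"x":0.1,"y":0,"z":0,"roll":0,"hand":0},{"x":0.1,"y":0,"z":0,"roll":0,"hand":0},{"x":0,"y":0,"z":0,"roll":0,"hand":0}]'
```

```text
clock: 7.75
eef_pos: [0.5974, 0.1294, 0.1487]
eef_rot: [3.133, 0.008, 1.271]
contact_force: [-1.8, -11.3, 12.8]
finger_gap: 0.0467
gripper_force: 7.3
```

```bash
python3 -m inch '[{"x":0.08,"y":0,"z":0,"roll":0,"hand":0},{"x":0.08,"y":0,"z":0,"roll":0,"hand":0},{"x":0.08,"y":0,"z":0,"roll":0,"hand":0},{"x":0,"y":0,"z":0,"roll":0,"hand":0},{"x":0,"y":0,"z":0,"roll":0,"hand":0}]'
```

```text
clock: 8.25
eef_pos: [0.5974, 0.1297, 0.1487]
eef_rot: [3.135, 0.021, 1.268]
contact_force: [-8.7, -24.4, 17.2]
finger_gap: 0.047
gripper_force: 16.1
```

The force has doubled with no advance, so the bolt should be at its stop. I check with a picture.

```bash
python3 - <<'E'
from h import *
im=viewer.get_image('wrist'); cv2.imwrite('pics/w4.png',im[:,:,::-1])
E
```

```text
(no output)
```

View pics/w4.png

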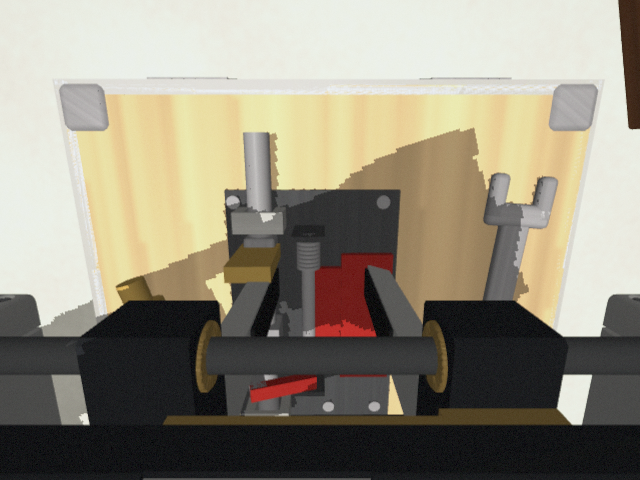

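The bolt is drawn: the bar sticks well out past the end guide and the lug sits by the guide at about (252,262), with the tooth arm lifted. I ease off the lug, then lift straight up.

```bash
python3 -m inch '[{"x":-0.15,"y":0,"z":0,"roll":0,"hand":0},{"x":-0.2,"y":0,"z":0,"roll":0,"hand":0},{"x":-0.2,"y":0,"z":0,"roll":0,"hand":0},{"x":0,"y":0,"z":0,"roll":0,"hand":0}]'
python3 -m inch '[{"x":0,"y":0,"z":-0.2,"roll":0,"hand":0},{"x":0,"y":0,"z":-0.2,"roll":0,"hand":0},{"x":0,"y":0,"z":-0.3,"roll":0,"hand":0},{"x":0,"y":0,"z":-0.6,"roll":0,"hand":0},{"x":0,"y":0,"z":-0.8,"roll":0,"hand":0},{"x":0,"y":0,"z":-1,"roll":0,"hand":0},{"x":0,"y":0,"z":-1,"roll":0,"hand":0},{"x":0,"y":0,"z":0,"roll":0,"hand":0},{"x":0,"y":0,"z":0,"roll":0,"hand":0}]'
python3 - <<'E'
from h import *
im=viewer.get_image('wrist'); s=env.get_state(); C=cam('wrist',s)
cv2.imwrite('pics/w5.png',im[:,:,::-1])
c=.956,-.293
for y in (.094,.128): print(y,proj(C,w((.5705,.0205),np.radians(-17.05),(-.04,y,.174))))
E
```

```text
clock: 8.7
eef_pos: [0.5964, 0.1272, 0.1488]
eef_rot: [3.132, -0.007, 1.275]
contact_force: [2.0, 2.2, 10.8]
finger_gap: 0.0469
gripper_force: 5.0
clock: 9.6
eef_pos: [0.593, 0.1257, 0.2668]
eef_rot: [-3.141, 0.001, 1.275]
contact_force: [1.1, -0.5, -0.4]
finger_gap: 0.047
gripper_force: 0.0
0.094 (np.float64(284.53680406322945), np.float64(258.6032881414182))
0.128 (np.float64(283.5277579008019), np.float64(217.69554141232962))
```

View pics/w5.png

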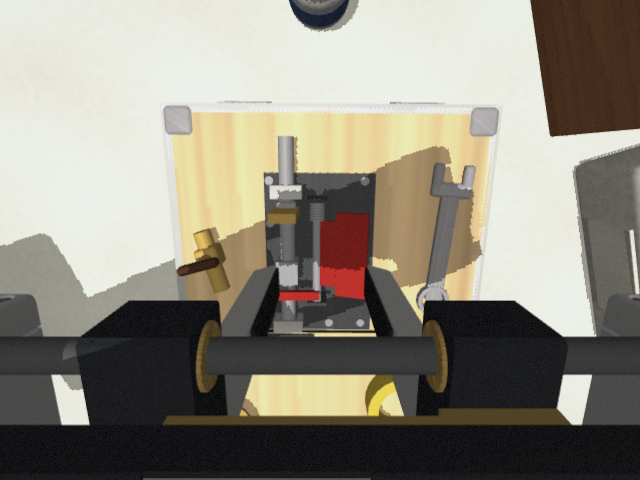

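The lug top is at (283,217), where the projection for a full 34 mm draw puts it (row 217.7). The collar is past the tooth arm, the pad is back up and nothing else has moved. I hand in.

```bash
python3 -c "
from plant import env
print(env.hand_in())"
```

```text
the job is handed in; nothing more can be done
None
```

I handed the job in with the bolt fully drawn and the catch back up behind the collar, locking it open. The final wrist picture shows this, with the robot clear and nothing in view displaced, but `env.hand_in()` returned no verdict.

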